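# Pull the worn milling cups, fit the good one on the mill and hold it down

### The job

Two of the three milling cups on the rubber bar mat are marked red because their blades are worn: stand both upright in the steel pan and leave them there. Then fit the unmarked cup on the coffee mill, turning it until its four orange lugs drop into the four grooves of the well, and press it all the way down on the sprung seat so the mill runs. Finish while still holding the cup pressed down with the gripper, and leave the other things on the counter where they are.

Things in the scene. Friction and masses are not known exactly. Their poses are not given: they have to be found in the camera images.
- cup_plain: Good, unmarked milling cup standing on its grey collar on a 6 mm rubber mat, one of three in a row 115 mm apart in any order. Steel body tapers from 62 mm wide (28 mm up) to 54 mm (86 mm up), flat top at 90 mm, 0.2 kg. Four orange lugs on the collar, on its +x, +y, -x, -y axes. Origin: centre of the underside, z up. 
- cup_red_a: Worn (red sticker on the top, red band) milling cup standing on its grey collar on a 6 mm rubber mat, one of three in a row 115 mm apart in any order. Steel body tapers from 62 mm wide (28 mm up) to 54 mm (86 mm up), flat top at 90 mm, 0.2 kg. Four orange lugs on the collar, on its +x, +y, -x, -y axes. Origin: centre of the underside, z up. 
- cup_red_b: Worn (red sticker on the top, red band) milling cup standing on its grey collar on a 6 mm rubber mat, one of three in a row 115 mm apart in any order. Steel body tapers from 62 mm wide (28 mm up) to 54 mm (86 mm up), flat top at 90 mm, 0.2 kg. Four orange lugs on the collar, on its +x, +y, -x, -y axes. Origin: centre of the underside, z up. 
- cup_lug (a point): On the unmarked cup: tip of the orange lug on its +x axis, 38 mm from the cup's axis and 10 mm above the underside (the lug's bottom). Each lug is 9 mm wide and 10 mm high; short orange ticks just above the collar mark the same four directions. Below the lugs the collar is a plain round spigot, 62 mm across, 10 mm long, with a chamfered foot.
- mill: Coffee mill, fixed: round black base 130 mm wide, aluminium head 108 mm wide, flat rim 146 mm above the counter. The head has an open well that does not turn: bore 65 mm, with four grooves along the mill's +x, +y, -x, -y axes, an orange mark on the rim at each. The green lamp is on its -x side. Any quarter turn of the cup fits. Origin: centre of the base on the counter, z up.
- mill_groove (a point): Outer end of the groove on the mill's +x axis, at rim height, 46 mm from the axis. Grooves are 13 mm wide. The spigot enters the bore 10 mm, then the lugs meet the grey lands between the grooves; with the lugs over the grooves (within 3 degrees) the cup drops 14 mm more and rests on the sprung seat, its underside then 122 mm above the counter.
- switch (a joint): Travel of the mill's sprung seat (black disc with a white drive star in the bottom of the well) in m: 0 is up, 0.006 fully down. It starts to give at 4.8 N and is fully down at 9.6 N; the cup's weight alone does not press it. The mill runs while it is pressed.
- pan: Steel catering pan fixed on the counter, open at the top, 265 mm along its x, 162 mm along its y, 65 mm high, walls and floor 3 mm. Origin: centre of its underside.
- syrup_amber: Bystander: amber syrup bottle with a black pump, 72 mm across, 280 mm high. Origin: centre of the underside.
- syrup_red: Bystander: dark red syrup bottle with a black pump, 72 mm across, 280 mm high. Origin: centre of the underside.
- milk_a: Bystander: blue and white milk carton, 70 x 70 x 224 mm. Origin: centre of the underside.
- milk_b: Bystander: blue and white milk carton, 70 x 70 x 224 mm. Origin: centre of the underside.
- pitcher: Bystander: steel milk pitcher with a handle, 86 mm across, 100 mm high. Origin: centre of the underside.
- tamper: Bystander: dark steel coffee tamper, 58 mm across, 90 mm high, standing on its base. Origin: centre of the underside.
- basket: Bystander: small steel filter basket, 70 mm across, 27 mm high. Origin: centre of the underside.
Mind the look-alikes: they are no part of the job. What is shaped like the cup_plain but yellow is not meant.

How it is judged (in metres and radians):
On the way, in this order (a step that is already met when the one before it is completed fails the run):
1. both red-marked cups stand upright in the steel pan, let go and at rest (x of cup_red_a in the frame of pan between -0.105 and 0.105 m and y of cup_red_a in the frame of pan between -0.056 and 0.056 m and z of each of cup_red_a, cup_red_b in the frame of pan below 0.012 m and angle between each of cup_red_a, cup_red_b's own z axis and vertical below 0.15 rad and linear speed of each of cup_red_a, cup_red_b below 0.02 m/s and contact force between each of cup_red_a, cup_red_b and the arm below 0.2 N and contact force between each of cup_red_a, cup_red_b and the fingers below 0.2 N and x of cup_red_b in the frame of pan between -0.105 and 0.105 m and y of cup_red_b in the frame of pan between -0.056 and 0.056 m), for 0.2 s.
2. the unmarked cup is in the mill's well with its lugs down in the grooves (horizontal distance between cup_plain and mill below 0.0035 m and z of cup_plain in the frame of mill below 0.1245 m and angle between cup_plain's own z axis and vertical below 0.07 rad and (angle between the x axis of cup_plain and the x axis of mill, either way round below 0.1 rad or angle between the x axis of cup_plain and the y axis of mill, either way round below 0.1 rad)), for 0.2 s.
At the end, for the whole second after the job is handed in: Both red cups stand upright (0.15 rad) on the pan floor, untouched and at rest. The plain cup is in the mill well, lugs in the grooves: 3.5 mm of the axis, 0.07 rad, underside below 124.5 mm; the fingers hold it down (over 2 N on it), the seat pressed over 4 of 6 mm (all of step 1 and all of step 2 and value of joint switch above 0.004 m and contact force between the fingers and cup_plain above 2 N and linear speed of cup_plain below 0.02 m/s); the arm keeps its last pose, push and grip.
It fails at once if a bystander (syrup, milk, pitcher, tamper, basket) is moved by more than 30 mm or tipped (distance of any of syrup_amber, syrup_red, milk_a, milk_b, pitcher, tamper, basket from where it was at the start of the episode above 0.03 m or angle between any of syrup_amber, syrup_red, milk_a, milk_b, pitcher, tamper, basket's own z axis and vertical above 0.5 rad).
It also fails if it takes over 72 s, if anything falls off the work surface, if the arm or the gripper's body presses on something with over 40 N, if the wrist force passes 120 N, or if a joint passes its speed limit or range.

### The arm

A 6-joint arm with a two-finger parallel gripper is mounted at the origin on the work surface. World frame = base frame: x ahead of the robot, y to its left, z up, the work surface at z = 0. Lengths are in mm, angles in rad, forces in N, time in s.
With the tool pointing down it reaches from about 300 to 775 mm from the base axis. Payload 14.6 kg.
Tool frame: the origin (TCP) lies at the very end of the fingers, on their centre line; the grasp point (between the pads) lies 19 mm behind it; z points along the fingers, y is the line along which they close (so a half turn about z gives the same grasp; the last joint's range is limited). The gripper opens to 94 mm and grips with 3 to 60 N. Pads are 16 mm wide; open, the fingers measure 119 mm over their backs; the gripper's body (75 mm by 177 mm) begins 78 mm behind the grasp point.
Start: joints at [-1.349, 0.3, 1.521, -0, 1.321, -0.067], TCP at [156.634, -527.214, 205.446] pointing down, gripper open.
Joint ranges: [-3.03, 3.03], [-0.79, 2.21], [0.23, 2.52], [-1.04, 4.18], [0, 3.07], [-2.55, 2.55]. Speed limits (rad/s): [2.22, 2.22, 2.57, 3.14, 3.14, 3.14].

### API

Orientations are given as [roll, pitch, yaw] about the fixed x, y, z axes, in that order (R = Rz(yaw) Ry(pitch) Rx(roll)).
In Python, from cell import manip, camera, get_calibration gives the robot as it stands. The module is installed in compiled form; this text tells all that it offers.
- The arm moves only by the tool jog_arm, never from a script. Its argument "plan" is one flat list of numbers, 6 for each row, row after row: the shift along the world's x, y, z in m, then the turn, a rotation vector about the world's x, y, z in degrees. A call has 1 to 20 rows; each row is the pose to reach, as a shift and turn from the pose commanded when the call began; what a row does not reach only later rows make up. A row lasts 1/10 s, in which the tool goes at most 50 mm and 8.59 degrees, less where a joint would pass 70% of its speed; a pose out of reach is approached as far as the arm can. A call with a gripper value outside its range is refused whole. "claw" is the finger opening in m, from 0 to 0.094, set as the call begins (left out, the last holds). The fingers move at their own pace and stop on an object; "force" is the grip in N (left out, the last holds). Time passes only in rows, so rows that repeat a pose let the fingers close. It gives the time, the measured TCP pose, the force, the opening and the grip force at its end, in the units of the state.
- manip.read_state(): the state, without advancing time (a new reading comes with each control period).
- camera(name): name is "scene" or "top" or "wrist"; returns (picture, depth): 480x640x3 uint8, red, green, blue; 480x640 float32, mm along the optical axis (not along the pixel's ray), 0 where there is no reading.
- get_calibration(name): a dict with "fx", "fy", "cx", "cy" (pixels), "origin" and "attitude" of the camera in the world. Camera axes: x right, y down, z forward; pixel columns grow to the right and rows downward; lengths in mm; the calibration is good to about 2 mm. A picture is of the moment at which its call begins: read the wrist's pose just before it. get_calibration takes no time and is no camera call; for the wrist camera it gives the pose at the moment of the call.
- manip.sign_off(): hands the job in; it is judged then, once.
The state is a dict: "clock": time; "joints": joint angles; "qd": joint speeds; "effort": joint torques, N m; "eef_pos": TCP position; "eef_rot": TCP orientation; "wrist_force": force on the tool from outside, world axes, zero at the start; "moment": the same for the moment, N m; "finger_gap": finger opening in mm; "finger_force": force on a finger pad.
Only numpy, scipy, OpenCV 4.12 (cv2) and the standard library are available. Lean on these libraries where they do the work, as an engineer would, in place of code of your own. Each camera call takes 0.05 s, during which the arm holds its last target. There are 200 camera calls.

## Working session

There is one attempt and no reset: what is moved stays moved. The work goes in short steps, Python scripts to look and compute and a tool call to move; the robot and the scene stay as the last step left them, time stands still between calls to the robot, and variables do not carry over. Pictures are saved under pics/ and viewed, at most 10 in all, crops included, and the job is handed in when it is done.

Besides the shell and the picture viewer there is one more tool, called after "Emit:" as name(argument=value, ...), one argument or row to a line, values as JSON. jog_arm: Moves the arm, as the interface text tells. Its arguments: {"type":"object","properties":{"plan":{"type":"array"},"claw":{"type":"number"},"force":{"type":"number"}},"required":["plan"]}

```bash
mkdir -p pics
cat > h.py <<'E'
import numpy as np, cv2
from cell import manip, camera, get_calibration
from scipy.spatial.transform import Rotation as R
def calR(c):
    a=np.array(c["attitude"],float)
    return a if a.shape==(3,3) else R.from_euler('xyz',a).as_matrix()
def pts(c,depth):
    v,u=np.mgrid[0:480,0:640]
    p=np.stack([(u-c["cx"])/c["fx"]*depth,(v-c["cy"])/c["fy"]*depth,depth],-1)
    return p@calR(c).T+np.array(c["origin"])
def save(n,p): cv2.imwrite("pics/"+n,cv2.cvtColor(p,cv2.COLOR_RGB2BGR))
E
python3 - <<'E'
from h import *
print(manip.read_state())
for n in("scene","top","wrist"):
    print(n,get_calibration(n))
for n in("scene","top"):
    c=get_calibration(n);p,d=camera(n);save(n+"0.png",p);np.savez(n+"0.npz",p=p,d=d)
E
```

```text
{'clock': 0.0, 'joints': array([-1.34859045e+00,  3.00444623e-01,  1.52159123e+00, -4.00078626e-05,
        1.32068861e+00, -6.65818619e-02]), 'qd': array([-0.00056272,  0.00120969,  0.00103255, -0.00040006,  0.00040811,
       -0.00101447]), 'effort': array([-8.33389549e-04, -5.31804299e+01, -3.52742743e+01,  7.08388863e-02,
        2.43695697e-02, -7.44516274e-05]), 'eef_pos': array([ 156.57292934, -526.96669177,  204.89655973]), 'eef_rot': array([-3.14046078e+00, -3.66360016e-05,  2.88797644e-01]), 'wrist_force': array([-0.27903353,  0.80811479, -0.32746063]), 'moment': array([0.02751683, 0.00863568, 0.02305624]), 'finger_force': 0.0, 'finger_gap': 93.73738206663}
scene {'fx': 490.6008457773432, 'fy': 490.6008457773432, 'cx': 318.42321800336725, 'cy': 237.27665670183913, 'origin': array([1384.12166266,  202.34967668, 1094.41148401]), 'attitude': array([-2.39587996, -0.01311376,  1.78213832])}
top {'fx': 435.900914691564, 'fy': 435.900914691564, 'cx': 319.36605758667287, 'cy': 239.5039431148375, 'origin': array([ 429.18624399,   -6.53875471, 1278.7676604 ]), 'attitude': array([-3.09865713,  0.02882413, -1.59694367])}
wrist {'fx': 419.20343497146195, 'fy': 419.20343497146195, 'cx': 314.4372179909949, 'cy': 238.11947214252768, 'origin': array([ 223.14710672, -506.54314404,  383.72026239]), 'attitude': array([ 2.89370630e+00,  1.59908833e-03, -1.28193974e+00])}
```

View pics/top0.png

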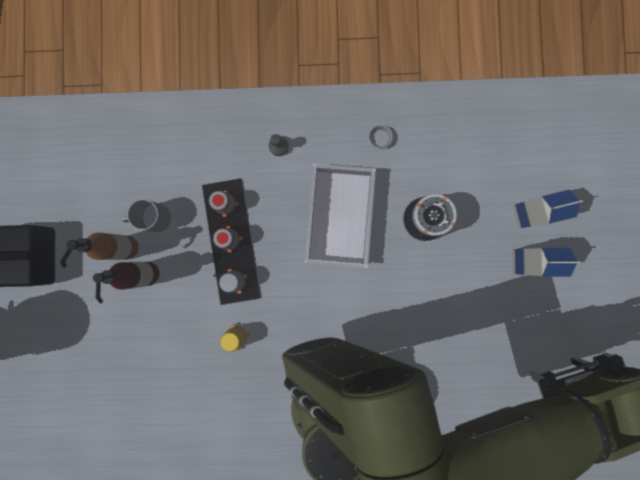

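View pics/scene0.png

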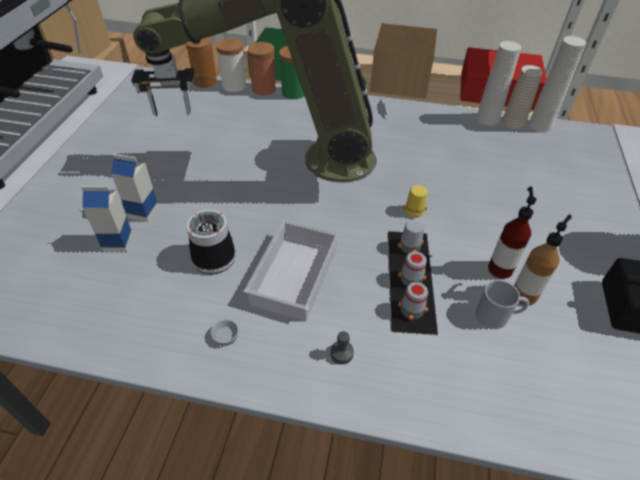

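The top view shows three cups on the mat at (218,200), (223,238) and (230,282). The first two have red tops, and the third is grey and unmarked. The cup-shaped yellow thing at (232,341) is off the mat and not meant. The pan is at (341,215) and the mill at (433,215). Next I'll measure positions from both views.

```bash
cat > m.py <<'E'
from h import *
P={}
for n in("top","scene"):
    z=np.load(n+"0.npz");c=get_calibration(n);P[n]=(z["p"],pts(c,z["d"]),z["d"])
def blob(n,u,v,r,zl,zh):
    p,w,d=P[n];m=np.zeros(d.shape,bool);m[v-r:v+r,u-r:u+r]=1
    m&=(w[...,2]>zl)&(w[...,2]<zh)&(d>0);q=w[m]
    if len(q)<4: return "none"
    (x,y),rad=cv2.minEnclosingCircle(q[:,:2].astype(np.float32))
    return np.round([x,y,rad,np.median(q[:,2]),len(q),*q[:,:2].mean(0)],1)
for nm,(ut,vt),(us,vs) in[("red1",(218,200),(416,292)),("red2",(223,238),(415,260)),("plain",(230,282),(413,230))]:
    print(nm,blob("top",ut,vt,18,88,105),blob("scene",us,vs,20,88,105))
print("mill",blob("top",433,215,40,138,160),blob("scene",208,228,40,138,160))
for n,u,v,r in(("top",341,215,62),("scene",292,270,62)):
    p,w,d=P[n];m=np.zeros(d.shape,bool);m[v-r:v+r,u-r:u+r]=1
    q=w[m&(w[...,2]>56)&(w[...,2]<75)&(d>0)]
    print("pan",n,cv2.minAreaRect(q[:,:2].astype(np.float32)),np.median(q[:,2]),len(q))
p,w,d=P["top"]
for nm,u,v in(("pitcher",145,215),("tamper",279,145),("basket",382,137),("yellow",233,341),("milk",545,210),("syr red",125,275),("syr am",100,245),("panfloor",345,215),("mat",215,263)):
    print(nm,np.round(w[v,u]))
z=P["top"][0]
a=cv2.resize(z[165:365,180:300],None,fx=4,fy=4)[:600]
b=cv2.resize(P["scene"][0][180:330,370:450],None,fx=4,fy=4)
o=np.zeros((600,800,3),np.uint8);o[:,:480]=a[:600];o[:,480:]=b;save("crop.png",o)
print(np.bincount([0]))
E
python3 m.py
```

```text
red1 [597.5 301.4  27.6  95.4 306.  596.6 300.4] [602.9 301.3  28.   94.5 296.  603.9 302.6]
red2 [492.9 290.6  27.6  95.2 303.  492.8 290. ] [497.9 292.6  27.6  94.  255.  499.6 292. ]
plain [371.5 276.4  27.1  95.4 302.  371.7 275.6] [379.6 278.7  31.4  93.9 210.  377.8 277.8]
mill [ 536.2 -277.2   54.3  145.6  776.   536.3 -277. ] [ 540.8 -275.3   56.3  144.3  620.   543.2 -274.4]
pan top ((549.5543823242188, -31.704818725585938), (176.20162963867188, 279.362060546875), 83.5518569946289) 65.63935014032472 1193
pan scene ((544.1476440429688, -88.03521728515625), (294.27337646484375, 284.8433532714844), 83.30580139160156) 64.10298416535215 1146
pitcher [572. 546.   0.]
tamper [757. 136.  48.]
basket [ 783. -164.    1.]
yellow [211. 268.  90.]
milk [ 535. -541.  180.]
syr red [401. 517. 190.]
syr am [478. 581. 190.]
panfloor [555. -48.  -0.]
mat [424. 337.   8.]
[1]
```

View pics/crop.png

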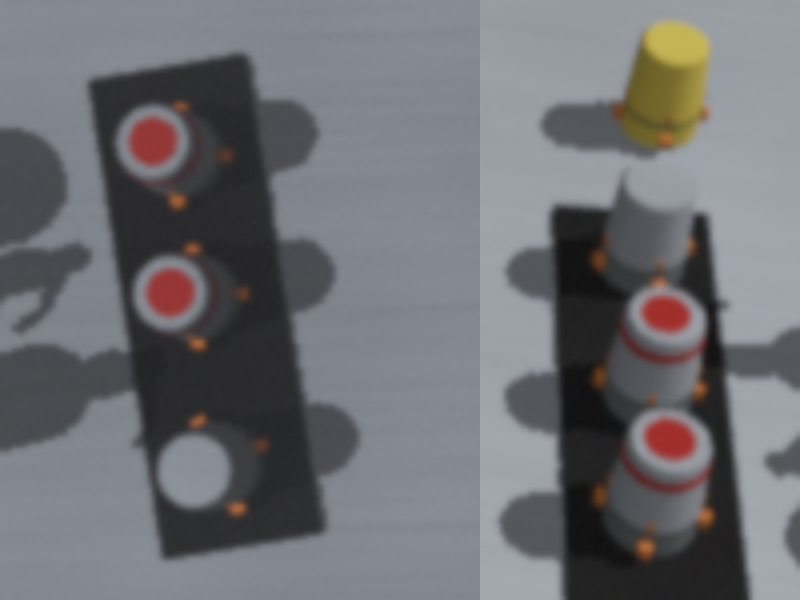

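The crop confirms it: the two red-stickered cups are at the far end of the mat. The unmarked steel cup is at the near end, at crop (195,470), which is top pixel (229,282). The yellow look-alike stands off the mat. I'll go over the mill first for a close look, since it's on the way.

Emit:
jog_arm(
  plan=[0.03,0.03,0.05,0,0,-5,0.08,0.06,0.09,0,0,-10,0.38,0.25,0.055,0,0,-16.5,0.38,0.25,0.055,0,0,-16.5,0.38,0.25,0.055,0,0,-16.5,0.38,0.25,0.055,0,0,-16.5,0.38,0.25,0.055,0,0,-16.5,0.38,0.25,0.055,0,0,-16.5,0.38,0.25,0.055,0,0,-16.5,0.38,0.25,0.055,0,0,-16.5,0.38,0.25,0.055,0,0,-16.5,0.38,0.25,0.055,0,0,-16.5,0.38,0.25,0.055,0,0,-16.5],
)

```text
clock: 1.4
eef_pos: [536.0, -277.8, 260.4]
eef_rot: [-3.142, 0.0, -0.0]
wrist_force: [0.3, 0.2, -0.3]
finger_gap: 94.3
finger_force: 0.0
```

Run:
```python
from h import *
s=manip.read_state();print(s["clock"],s["eef_pos"],s["eef_rot"],s["joints"])
c=get_calibration("wrist");p,d=camera("wrist");save("w_mill.png",p);np.savez("w_mill.npz",p=p,d=d,c=c)
w=pts(c,d)
q=w[(w[...,2]>138)&(w[...,2]<156)&(np.hypot(w[...,0]-537,w[...,1]+277)<70)]
print(len(q),cv2.minEnclosingCircle(q[:,:2].astype(np.float32)),np.median(q[:,2]))
hsv=cv2.cvtColor(p,cv2.COLOR_RGB2HSV)
m=(hsv[...,0]<20)&(hsv[...,0]>6)&(hsv[...,1]>150)&(hsv[...,2]>110)
n,l,st,ce=cv2.connectedComponentsWithStats(m.astype(np.uint8))
for i in range(1,n):
    if st[i,4]>15: print(st[i],ce[i].round(1),np.median(w[l==i],0).round(1))
```

```text
1.4 [ 535.95434029 -277.81671818  260.40347745] [-3.14157023e+00  3.06460694e-04 -1.48376501e-05] [-5.38830048e-01  3.89158028e-01  1.27545965e+00 -1.38613079e-04
  1.47724952e+00  1.03199409e+00]
9411 ((535.9114379882812, -276.431884765625), 53.96019744873047) 145.51443434227627
[345 166  12  11  73] [350.8 171.5] [ 579.1 -302.6  146.3]
[248 190  10  11  65] [252.5 195.3] [ 562.4 -233.8  146.2]
[367 262  10  10  61] [371.2 266.3] [ 510.  -318.8  146.6]
[273 283  11   9  57] [277.9 287.2] [ 493.7 -250.2  146.3]
```

View pics/w_mill.png

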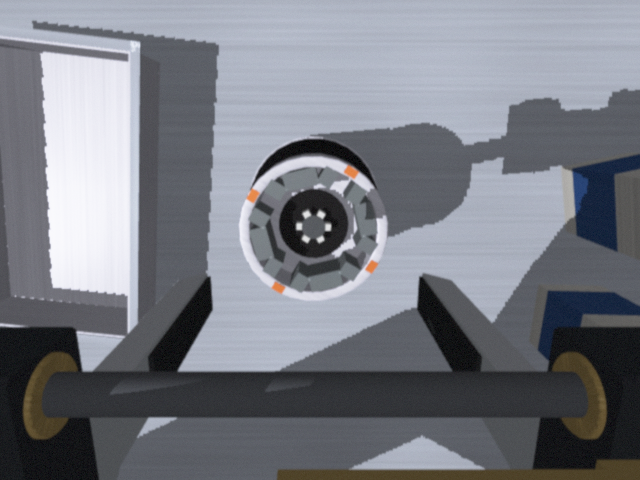

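The wrist view puts the mill at (315,225), with its four orange marks clear. Its centre is (536.3,-276.4), with grooves at -31.6° mod 90. Next I'll look at the cups.

Emit:
jog_arm(
  plan=[-0.056,0.566,0,0,0,0,-0.056,0.566,0,0,0,0,-0.056,0.566,0,0,0,0,-0.056,0.566,0,0,0,0,-0.056,0.566,0,0,0,0,-0.056,0.566,0,0,0,0,-0.056,0.566,0,0,0,0,-0.056,0.566,0,0,0,0,-0.056,0.566,0,0,0,0,-0.056,0.566,0,0,0,0,-0.056,0.566,0,0,0,0,-0.056,0.566,0,0,0,0,-0.056,0.566,0,0,0,0,-0.056,0.566,0,0,0,0,-0.056,0.566,0,0,0,0],
)

```text
clock: 2.95
eef_pos: [481.1, 287.3, 260.7]
eef_rot: [3.142, -0.0, -0.001]
wrist_force: [-0.4, 0.1, 0.8]
finger_gap: 94.1
finger_force: 0.0
```

```bash
cat > cups.py <<'E'
from h import *
import sys
s=manip.read_state();print(s["clock"],s["eef_pos"],s["eef_rot"],s["joints"].round(2))
c=get_calibration("wrist");p,d=camera("wrist");save(sys.argv[1]+".png",p);np.savez(sys.argv[1]+".npz",p=p,d=d,c=c)
w=pts(c,d)
m=((w[...,2]>88)&(w[...,2]<104)&(d>0)&(w[...,1]>200)).astype(np.uint8)
n,l,st,ce=cv2.connectedComponentsWithStats(m)
for i in range(1,n):
    if st[i,4]>300:
        q=w[l==i];print("top",st[i],ce[i].round(),np.round(cv2.minEnclosingCircle(q[:,:2].astype(np.float32))[0],1),cv2.minEnclosingCircle(q[:,:2].astype(np.float32))[1],q[:,:2].mean(0).round(1),np.median(q[:,2]))
hsv=cv2.cvtColor(p,cv2.COLOR_RGB2HSV)
m=(hsv[...,0]<20)&(hsv[...,0]>6)&(hsv[...,1]>130)&(hsv[...,2]>70)
n,l,st,ce=cv2.connectedComponentsWithStats(m.astype(np.uint8))
for i in range(1,n):
    if st[i,4]>15: print("or",st[i],np.median(w[l==i],0).round(1))
E
python3 cups.py w_cups
```

```text
2.95 [481.06942316 287.26618257 260.70138835] [ 3.14159120e+00 -3.39167980e-04 -1.02162019e-03] [ 0.47  0.29  1.41 -0.    1.44  2.04]
top [ 260   34   70   75 4011] [295.  71.] [596.2 303. ] 27.096681594848633 [596.1 302.8] 95.78243737958996
top [   0   58   90  114 1920] [ 53. 117.] [562.7 511.7] 43.24073791503906 [561.2 494. ] 97.90964042153365
top [ 277  171   64   65 3204] [309. 203.] [492.5 292.9] 27.35554313659668 [493.5 292.5] 95.74942342366023
top [  4 269  73  58 939] [ 53. 291.] [405.  531.7] 34.35247039794922 [415.8 515.8] 96.10266440812956
top [ 296  307   59   56 2584] [325. 335.] [370.9 278.1] 27.400157928466797 [373.4 278.1] 95.38278206373593
or [257  74   5  12  48] [598.  339.3  25.2]
or [332  78   8  12  84] [594.7 268.5  25.3]
or [291 114  12  11 104] [562.5 305.2  25.3]
or [303 153  11  11 102] [526.5 294.1  25.6]
or [   0  173   48   61 1107] [490.5 570.4  27.7]
or [341 185   8  12  74] [494.7 257.6  25.5]
or [271 188   7  12  70] [491.6 328.2  25.2]
or [306 272  11  12  93] [402.9 291.5  25. ]
or [349 287  10  18  92] [385.1 247.1  24.9]
or [290 312   5  12  43] [357.  312.   24.4]
or [315 418   5   6  23] [238.9 285.2  37.4]
or [347 421   7  10  62] [218.3 246.6  18.6]
or [291 431   5   9  43] [206.  313.3  18.8]
```

View pics/w_cups.png

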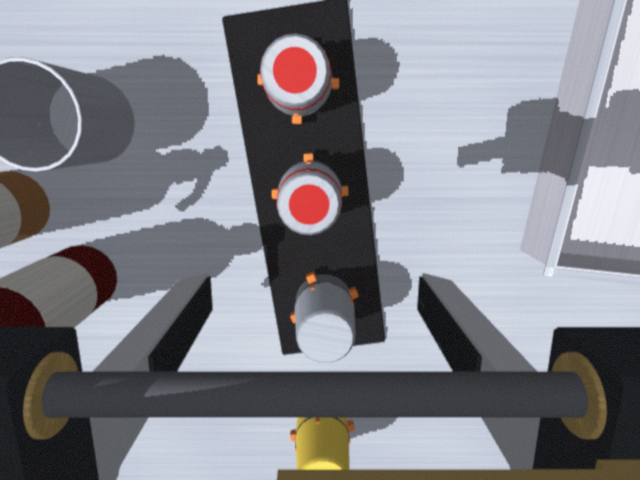

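The close view shows red cups at pixels (295,71) and (309,203) and the plain cup at (325,335). The yellow one is at the bottom edge. First I'll grasp the far red cup at (596.5,302.8).

Emit:
jog_arm(
  plan=[0.05,0.008,-0.04,0,0,0,0.1,0.0155,-0.08,0,0,0,0.1155,0.0155,-0.11,0,0,0,0.1155,0.0155,-0.14,0,0,0,0.1155,0.0155,-0.17,0,0,0,0.1155,0.0155,-0.2,0,0,0,0.1155,0.0155,-0.2135,0,0,0,0.1155,0.0155,-0.2135,0,0,0,0.1155,0.0155,-0.2135,0,0,0],
  claw=0.094,
)

```text
clock: 3.9
eef_pos: [596.9, 304.1, 48.6]
eef_rot: [-3.141, -0.002, 0.0]
wrist_force: [-0.3, 0.1, 0.7]
finger_gap: 93.8
finger_force: 0.0
```

Emit:
jog_arm(
  plan=[0,0,0,0,0,0,0,0,0,0,0,0,0,0,0,0,0,0,0,0,0,0,0,0,0,0,0,0,0,0,0,0,0,0,0,0,0,0,0,0,0,0,0,0,0.01,0,0,0,0,0,0.03,0,0,0,0,0,0.06,0,0,0,0,0,0.1,0,0,0,0,0,0.12,0,0,0,0,0,0.12,0,0,0,0,0,0.12,0,0,0],
  claw=0.04,
  force=25,
)

```text
clock: 5.3
eef_pos: [595.8, 304.2, 166.0]
eef_rot: [3.141, 0.001, 0.001]
wrist_force: [-0.4, 0.2, -1.9]
finger_gap: 59.0
finger_force: 24.9
```

Held. Now to the pan: target (599,-37).

Emit:
jog_arm(
  plan=[0.003,-0.05,0,0,0,0,0.003,-0.3405,0,0,0,-6.5,0.003,-0.3405,0,0,0,-6.5,0.003,-0.3405,0,0,0,-6.5,0.003,-0.3405,0,0,0,-6.5,0.003,-0.3405,0,0,0,-6.5,0.003,-0.3405,0,0,0,-6.5,0.003,-0.3405,0,0,0,-6.5,0.003,-0.3405,0,0,0,-6.5,0.003,-0.3405,0,0,0,-6.5,0.003,-0.3405,-0.03,0,0,-6.5,0.003,-0.3405,-0.06,0,0,-6.5,0.003,-0.3405,-0.09,0,0,-6.5,0.003,-0.3405,-0.11,0,0,-6.5,0.003,-0.3405,-0.118,0,0,-6.5,0.003,-0.3405,-0.122,0,0,-6.5,0.003,-0.3405,-0.122,0,0,-6.5,0.003,-0.3405,-0.122,0,0,-6.5],
)

```text
clock: 7.1
eef_pos: [599.7, -36.0, 46.0]
eef_rot: [3.142, -0.002, -0.112]
wrist_force: [0.9, -0.5, -2.3]
finger_gap: 58.6
finger_force: 24.9
```

Emit:
jog_arm(
  plan=[0,0,-0.001,0,0,0,0,0,-0.002,0,0,0,0,0,-0.002,0,0,0],
)

```text
clock: 7.4
eef_pos: [599.6, -36.2, 44.2]
eef_rot: [-3.142, -0.002, -0.113]
wrist_force: [-1.0, 0.9, 6.4]
finger_gap: 58.5
finger_force: 25.1
```

Emit:
jog_arm(
  plan=[0,0,0,0,0,0,0,0,0,0,0,0,0,0,0,0,0,0,0,0,0,0,0,0,0,0,0,0,0,0,0,0,0.03,0,0,0,0,0,0.06,0,0,0,0,0,0.1,0,0,0,0,0,0.14,0,0,0,0,0,0.18,0,0,0,0,0,0.2,0,0,0,0,0,0.2,0,0,0,0,0,0.2,0,0,0],
  claw=0.084,
)

```text
clock: 8.7
eef_pos: [598.9, -36.2, 242.1]
eef_rot: [-3.142, 0.001, -0.113]
wrist_force: [-0.0, -0.4, -0.0]
finger_gap: 83.7
finger_force: 0.0
```

```bash
cat > pan.py <<'E'
from h import *
import sys
s=manip.read_state();print(s["clock"],s["eef_pos"])
c=get_calibration("wrist");p,d=camera("wrist");save(sys.argv[1]+".png",p)
w=pts(c,d);ok=(d>0)&(abs(w[...,1])<200)&(w[...,0]>400)
q=w[ok&(w[...,2]>85)&(w[...,2]<102)];n,l,st,ce=cv2.connectedComponentsWithStats((ok&(w[...,2]>85)&(w[...,2]<102)).astype(np.uint8))
for i in range(1,n):
    if st[i,4]>300:
        q=w[l==i];A=np.c_[q[:,:2],np.ones(len(q))];k=np.linalg.lstsq(A,q[:,2],rcond=None)[0]
        print("cup",st[i],cv2.minEnclosingCircle(q[:,:2].astype(np.float32)),np.median(q[:,2]),"tilt",k[:2])
q=w[ok&(w[...,2]>58)&(w[...,2]<70)];print("pan",cv2.minAreaRect(q[:,:2].astype(np.float32)),q.min(0),q.max(0))
q=w[ok&(w[...,2]>-3)&(w[...,2]<8)&(abs(w[...,0]-550)<90)&(abs(w[...,1]+32)<60)];print("floor",np.median(q[:,2]))
E
python3 pan.py w_pan1
```

```text
8.7 [598.92806975 -36.22645213 242.11798462]
cup [  26    5   41   44 1335] ((763.9760131835938, 142.87423706054688), 14.620833396911621) 88.28635336533807 tilt [0.01732647 0.03528948]
cup [ 282  186   66   66 3425] ((600.0180053710938, -36.001495361328125), 27.161603927612305) 92.70766997129908 tilt [-0.01915432  0.00215339]
pan ((602.9332885742188, 16.49609375), (282.38665771484375, 304.9594421386719), 83.61036682128906) [ 436.82787462 -133.24131943   58.00025979] [769.08061202 141.94803244  69.96282257]
floor 2.6588204135992157
```

Red cup A stands upright at (600,-36). Next is the second red cup at (492.9,292.7).

Emit:
jog_arm(
  plan=[-0.106,0.329,0,0,0,6.5,-0.106,0.329,0,0,0,6.5,-0.106,0.329,0,0,0,6.5,-0.106,0.329,0,0,0,6.5,-0.106,0.329,0,0,0,6.5,-0.106,0.329,0,0,0,6.5,-0.106,0.329,0,0,0,6.5,-0.106,0.329,0,0,0,6.5,-0.106,0.329,0,0,0,6.5,-0.106,0.329,0,0,0,6.5,-0.106,0.329,-0.04,0,0,6.5,-0.106,0.329,-0.08,0,0,6.5,-0.106,0.329,-0.12,0,0,6.5,-0.106,0.329,-0.15,0,0,6.5,-0.106,0.329,-0.18,0,0,6.5,-0.106,0.329,-0.1945,0,0,6.5,-0.106,0.329,-0.1945,0,0,6.5,-0.106,0.329,-0.1945,0,0,6.5],
  claw=0.09,
)

```text
clock: 10.55
eef_pos: [493.9, 292.5, 49.5]
eef_rot: [-3.141, -0.001, 0.0]
wrist_force: [0.5, 0.3, 0.1]
finger_gap: 90.1
finger_force: 0.0
```

Emit:
jog_arm(
  plan=[0,0,0,0,0,0,0,0,0,0,0,0,0,0,0,0,0,0,0,0,0,0,0,0,0,0,0,0,0,0,0,0,0,0,0,0,0,0,0,0,0,0,0,0,0.01,0,0,0,0,0,0.03,0,0,0,0,0,0.06,0,0,0,0,0,0.1,0,0,0,0,0,0.12,0,0,0,0,0,0.12,0,0,0,0,0,0.12,0,0,0],
  claw=0.04,
  force=25,
)

```text
clock: 11.95
eef_pos: [492.8, 292.6, 167.6]
eef_rot: [3.141, 0.001, 0.001]
wrist_force: [-1.3, -0.1, -3.0]
finger_gap: 58.5
finger_force: 24.9
```

Emit:
jog_arm(
  plan=[0.007,-0.05,0,0,0,0,0.007,-0.319,0,0,0,-6.5,0.007,-0.319,0,0,0,-6.5,0.007,-0.319,0,0,0,-6.5,0.007,-0.319,0,0,0,-6.5,0.007,-0.319,0,0,0,-6.5,0.007,-0.319,0,0,0,-6.5,0.007,-0.319,0,0,0,-6.5,0.007,-0.319,0,0,0,-6.5,0.007,-0.319,0,0,0,-6.5,0.007,-0.319,-0.03,0,0,-6.5,0.007,-0.319,-0.06,0,0,-6.5,0.007,-0.319,-0.09,0,0,-6.5,0.007,-0.319,-0.11,0,0,-6.5,0.007,-0.319,-0.118,0,0,-6.5,0.007,-0.319,-0.1215,0,0,-6.5,0.007,-0.319,-0.1235,0,0,-6.5,0.007,-0.319,-0.1235,0,0,-6.5,0.007,-0.319,-0.1235,0,0,-6.5],
)

```text
clock: 13.85
eef_pos: [500.7, -26.1, 45.8]
eef_rot: [-3.142, -0.002, -0.112]
wrist_force: [1.3, 0.7, 0.7]
finger_gap: 58.3
finger_force: 25.0
```

Emit:
jog_arm(
  plan=[0,0,0,0,0,0,0,0,0,0,0,0,0,0,0,0,0,0,0,0,0,0,0,0,0,0,0,0,0,0,0,0,0.03,0,0,0,0,0,0.06,0,0,0,0,0,0.1,0,0,0,0,0,0.14,0,0,0,0,0,0.18,0,0,0,0,0,0.2,0,0,0,0,0,0.2,0,0,0,0,0,0.2,0,0,0],
  claw=0.084,
)

```text
clock: 15.15
eef_pos: [499.9, -26.2, 244.2]
eef_rot: [3.142, 0.001, -0.113]
wrist_force: [1.0, 0.2, -0.5]
finger_gap: 84.0
finger_force: 0.0
```

```bash
python3 pan.py w_pan2
```

```text
15.15 [499.90637112 -26.19573938 244.16506889]
cup [ 278   52   71   75 4180] ((599.5928955078125, -35.779701232910156), 27.07602310180664) 92.75154729219213 tilt [0.00646906 0.00056811]
cup [ 282  186   66   66 3369] ((500.0135192871094, -25.761276245117188), 27.087488174438477) 92.68902845075002 tilt [-0.01716273  0.00355341]
pan ((539.0322265625, -29.476600646972656), (176.590576171875, 260.9929504394531), 83.63274383544922) [ 400.39127185 -130.92047853   58.00022835] [677.35687744  68.59235262  69.99872361]
floor 2.6907858557942745
```

Both red cups stand upright in the pan, at (599.6,-35.8) and (500,-25.8). Next is a close look at the plain cup, from the same relative height as the mill look.

Emit:
jog_arm(
  plan=[-0.1285,0.304,0,0,0,6.5,-0.1285,0.304,0,0,0,6.5,-0.1285,0.304,0,0,0,6.5,-0.1285,0.304,0,0,0,6.5,-0.1285,0.304,0,0,0,6.5,-0.1285,0.304,0,0,0,6.5,-0.1285,0.304,0,0,0,6.5,-0.1285,0.304,0,0,0,6.5,-0.1285,0.304,0,0,0,6.5,-0.1285,0.304,0,0,0,6.5,-0.1285,0.304,-0.02,0,0,6.5,-0.1285,0.304,-0.034,0,0,6.5,-0.1285,0.304,-0.034,0,0,6.5,-0.1285,0.304,-0.034,0,0,6.5,-0.1285,0.304,-0.034,0,0,6.5],
  claw=0.094,
)

```text
clock: 16.7
eef_pos: [372.1, 277.6, 211.7]
eef_rot: [-3.141, -0.001, 0.0]
wrist_force: [0.6, 0.1, 0.5]
finger_gap: 94.1
finger_force: 0.0
```

```bash
python3 cups.py w_plain
```

```text
16.7 [372.1425318  277.58402202 211.74832444] [-3.14100228e+00 -9.78873822e-04  6.43111772e-05] [ 0.56  0.1   1.74 -0.    1.29  2.13]
top [ 279  195   73   73 4136] [315. 231.] [370.7 278.1] 27.144563674926758 [372.2 277.9] 95.46990923748433
top [ 283  418   61   28 1308] [313. 429.] [208.2 279.4] 25.085908889770508 [200.3 279.4] 89.60710730056661
or [633  51   7  12  65] [501.5  12.3  18.3]
or [293 173  13  14 131] [402.1 291.6  25.4]
or [345 192  11  15 102] [385.  246.7  25.4]
or [274 224   5  11  32] [357.7 312.9  24.6]
or [301 337  12  11 102] [243.1 285.5  19. ]
or [305 351   5   8  37] [239.1 285.2  36.7]
or [342 360   9  12  83] [217.9 246.4  19.3]
```

View pics/w_plain.png

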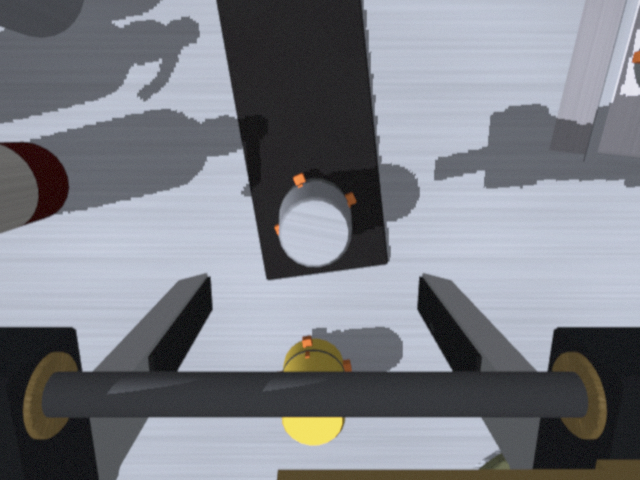

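The plain cup fills the view centre at (315,231), with lugs at (299,180), (351,199) and (278,230). I'll refine its centre and lug angle from this image.

Run:
```python
from h import *
from scipy.optimize import least_squares
z=np.load("w_plain.npz",allow_pickle=True);p,d,c=z["p"],z["d"],z["c"].item();w=pts(c,d);RR=calR(c);o=np.array(c["origin"])
def plane(m,h):
    v,u=np.nonzero(m);r=np.stack([(u-c["cx"])/c["fx"],(v-c["cy"])/c["fy"],np.ones(len(u))],-1)@RR.T
    return (o+r*((h-o[2])/r[:,2:]))[:,:2]
near=np.hypot(w[...,0]-372,w[...,1]-278)<50
q=plane(near&(w[...,2]>92.5),95.6);ctr,rad=cv2.minEnclosingCircle(q.astype(np.float32));print("top",ctr,rad,q.mean(0),w[near&(w[...,2]>92.5)].std(0))
ctr=q.mean(0)
hsv=cv2.cvtColor(p,cv2.COLOR_RGB2HSV)
m=near&(hsv[...,0]<22)&(hsv[...,0]>4)&(hsv[...,1]>110)&(hsv[...,2]>60)
n,l,st,ce=cv2.connectedComponentsWithStats(m.astype(np.uint8))
for i in range(1,n):
    if st[i,4]<12: continue
    k=(l==i)&(abs(w[...,2]-25.7)<1.5);q=w[k][:,:2];r=q-ctr
    print(st[i,4],k.sum(),q.mean(0).round(1),"ang",np.degrees(np.arctan2(*r.mean(0)[::-1]))%90,"rad",np.hypot(*r.T).min().round(1),np.hypot(*r.T).max().round(1),"side",np.percentile(np.degrees(np.arctan2(r[:,1],r[:,0]))%90,[5,50,95]).round(1))
# mill, same way
z=np.load("w_mill.npz",allow_pickle=True);d,c=z["d"],z["c"].item();w=pts(c,d);RR=calR(c);o=np.array(c["origin"])
k=(abs(w[...,2]-145.6)<2.5)&(np.hypot(w[...,0]-536,w[...,1]+276.5)<70);q=plane(k,145.6);print("mill rim",cv2.minEnclosingCircle(q.astype(np.float32)))
```

```text
top (157.6301727294922, 272.3138122558594) 252.28097534179688 [241.871547   274.71551206] [12.26702798 34.06423774 66.42905467]
142 87 [401.9 291.6] ang 6.026293884127357 rad 156.2 165.3 side [4.6 6.  7.5]
111 73 [384.7 246.3] ang 78.75683883999268 rad 140.4 150.1 side [77.4 78.7 80.2]
43 24 [357.5 311.8] ang 17.787291339060847 rad 117.8 124.0 side [17.1 17.8 18.4]<stdin>:16: RuntimeWarning: Mean of empty slice.
  ret = um.true_divide(
Traceback (most recent call last):
ValueError: zero-size array to reduction operation minimum which has no identity
```

```bash
cat > ref.py <<'E'
from h import *
import sys
def run(f,g):
    z=np.load(f,allow_pickle=True);p,d,c=z["p"],z["d"],z["c"].item();w=pts(c,d);RR=calR(c);o=np.array(c["origin"])
    def plane(m,h):
        v,u=np.nonzero(m);r=np.stack([(u-c["cx"])/c["fx"],(v-c["cy"])/c["fy"],np.ones(len(u))],-1)@RR.T
        return (o+r*((h-o[2])/r[:,2:]))[:,:2]
    near=(np.hypot(w[...,0]-g[0],w[...,1]-g[1])<48)&(w[...,2]<100)
    q=plane(near&(w[...,2]>92.5),95.6);cc=cv2.minEnclosingCircle(q.astype(np.float32));print("top",cc,q.mean(0))
    ctr=np.array(cc[0])
    hsv=cv2.cvtColor(p,cv2.COLOR_RGB2HSV)
    m=near&(hsv[...,0]<22)&(hsv[...,0]>4)&(hsv[...,1]>110)&(hsv[...,2]>60)
    n,l,st,ce=cv2.connectedComponentsWithStats(m.astype(np.uint8))
    for i in range(1,n):
        k=(l==i)&(abs(w[...,2]-25.7)<1.5)
        if k.sum()<12: continue
        q=w[k][:,:2];r=q-ctr;t=np.degrees(np.arctan2(r[:,1],r[:,0]))%90
        print(st[i,4],k.sum(),q.mean(0).round(1),"ang",np.degrees(np.arctan2(*r.mean(0)[::-1]))%90,"rad",np.hypot(*r.T).min().round(1),np.hypot(*r.T).max().round(1),np.percentile(t,[3,50,97]).round(1))
if __name__=="__main__":
    run(sys.argv[1],(372,278))
    z=np.load("w_mill.npz",allow_pickle=True);d,c=z["d"],z["c"].item();w=pts(c,d)
    k=(abs(w[...,2]-145.6)<2.5)&(np.hypot(w[...,0]-536,w[...,1]+276.5)<70);print("mill",cv2.minEnclosingCircle(w[k][:,:2].astype(np.float32)))
E
python3 ref.py w_plain.npz
```

```text
top ((371.4082336425781, 278.0754089355469), 26.483121871948242) [371.57715428 277.96206002]
142 87 [401.9 291.6] ang 23.91604651611818 rad 29.6 37.2 [16.8 23.8 31.3]
111 73 [384.7 246.3] ang 22.71164925641027 rad 30.9 37.7 [15.5 22.9 29.8]
43 24 [357.5 311.8] ang 22.389970611262086 rad 34.4 38.0 [18.4 21.9 27.5]
mill ((535.9114379882812, -276.431884765625), 53.96019744873047)
```

Plain cup: centre (371.5,278.0), lug phase about 23.0°. The mill phase is 58.4°, so it turns about +35.4°. Grasping now.

Emit:
jog_arm(
  plan=[-0.0006,0.0004,-0.04,0,0,0,-0.0006,0.0004,-0.08,0,0,0,-0.0006,0.0004,-0.11,0,0,0,-0.0006,0.0004,-0.14,0,0,0,-0.0006,0.0004,-0.165,0,0,0,-0.0006,0.0004,-0.165,0,0,0,-0.0006,0.0004,-0.165,0,0,0],
)

```text
clock: 17.45
eef_pos: [371.5, 278.4, 46.9]
eef_rot: [-3.141, -0.0, 0.001]
wrist_force: [0.5, 0.3, -0.3]
finger_gap: 93.9
finger_force: 0.0
```

Emit:
jog_arm(
  plan=[0,0,0,0,0,0,0,0,0,0,0,0,0,0,0,0,0,0,0,0,0,0,0,0,0,0,0,0,0,0,0,0,0,0,0,0,0,0,0,0,0,0,0,0,0,0,0,0],
  claw=0.04,
  force=35,
)

```text
clock: 18.25
eef_pos: [371.2, 278.2, 46.2]
eef_rot: [-3.142, -0.0, 0.001]
wrist_force: [-1.2, -1.9, 4.3]
finger_gap: 58.4
finger_force: 35.1
```

Emit:
jog_arm(
  plan=[0,0,0.01,0,0,0,0,0,0.03,0,0,0,0,0,0.06,0,0,0,0,0,0.1,0,0,0,0,0,0.15,0,0,0,0,0,0.18,0,0,0,0,0,0.19,0,0,0,0,0,0.19,0,0,0],
)

```text
clock: 19.05
eef_pos: [371.1, 278.3, 236.3]
eef_rot: [-3.141, -0.001, 0.001]
wrist_force: [-0.4, -0.1, -3.6]
finger_gap: 58.8
finger_force: 34.8
```

Emit:
jog_arm(
  plan=[0.1648,-0.555,0,0,0,35.4,0.1648,-0.555,0,0,0,35.4,0.1648,-0.555,0,0,0,35.4,0.1648,-0.555,0,0,0,35.4,0.1648,-0.555,0,0,0,35.4,0.1648,-0.555,0,0,0,35.4,0.1648,-0.555,0,0,0,35.4,0.1648,-0.555,0,0,0,35.4,0.1648,-0.555,0,0,0,35.4,0.1648,-0.555,0,0,0,35.4,0.1648,-0.555,0,0,0,35.4,0.1648,-0.555,0,0,0,35.4,0.1648,-0.555,0,0,0,35.4,0.1648,-0.555,0,0,0,35.4,0.1648,-0.555,0,0,0,35.4,0.1648,-0.555,0,0,0,35.4,0.1648,-0.555,0,0,0,35.4],
)

```text
clock: 20.75
eef_pos: [535.9, -275.6, 236.1]
eef_rot: [3.142, -0.0, 0.62]
wrist_force: [-0.7, 0.0, -3.2]
finger_gap: 58.8
finger_force: 34.8
```

```bash
cat > hov.py <<'E'
from h import *
import sys
s=manip.read_state();T=s["eef_pos"];print(s["clock"],T,np.degrees(s["eef_rot"][2]))
c=get_calibration("wrist");p,d=camera("wrist");save(sys.argv[1]+".png",p);np.savez(sys.argv[1]+".npz",p=p,d=d,c=c)
w=pts(c,d)
from scipy.optimize import least_squares
k=(d>0)&(abs(w[...,2]-145.6)<2.0)&(np.hypot(w[...,0]-536,w[...,1]+276.5)<70)
q=w[k][:,:2];b=np.degrees(np.arctan2(q[:,1]+276.5,q[:,0]-536)).astype(int)//6
e=np.array([q[b==i][np.argmax(np.hypot(q[b==i,0]-536,q[b==i,1]+276.5))] for i in set(b)])
f=least_squares(lambda a:np.hypot(e[:,0]-a[0],e[:,1]-a[1])-54,[536,-276.5],loss="soft_l1");print("rim",f.x,len(e),np.abs(f.fun).mean())
hsv=cv2.cvtColor(p,cv2.COLOR_RGB2HSV)
m=(hsv[...,0]<22)&(hsv[...,0]>4)&(hsv[...,1]>120)&(hsv[...,2]>60)
n,l,st,ce=cv2.connectedComponentsWithStats(m.astype(np.uint8))
for i in range(1,n):
    g=np.median(w[l==i],0)
    if st[i,4]>12 and np.hypot(g[0]-536,g[1]+276)<75: print(st[i],g.round(1),"ang mill",(np.degrees(np.arctan2(g[1]-f.x[1],g[0]-f.x[0]))%90).round(1),"ang tcp",(np.degrees(np.arctan2(g[1]-T[1],g[0]-T[0]))%90).round(1))
E
python3 hov.py w_hov
```

```text
20.75 [ 535.86232294 -275.61826766  236.08646769] 35.52696401627881
rim [ 535.53181772 -276.63928554] 40 0.3440495996578175
[280 166  14  12 109] [ 562.  -233.8  146.3] ang mill 58.3 ang tcp 58.0
[276 202  23  31 395] [ 552.7 -245.7  215.3] ang mill 61.0 ang tcp 60.6
[383 206  12  14 107] [ 578.8 -302.5  146.4] ang mill 59.1 ang tcp 58.0
[366 236  21  33 327] [ 564.9 -290.4  215.2] ang mill 64.9 ang tcp 63.0
[244 263   8  14  66] [ 493.4 -249.1  146.3] ang mill 56.8 ang tcp 58.0
[130 353  35  86 821] [ 538.5 -235.1  351.1] ang mill 85.9 ang tcp 86.2
[ 465  353   35   86 1237] [ 573.5 -284.2  350.9] ang mill 78.8 ang tcp 77.2
[ 483  460  157   20 1594] [ 572.4 -296.4  359.1] ang mill 61.8 ang tcp 60.4
[164 470  54  10 264] [ 538.2 -248.6  360.2] ang mill 84.6 ang tcp 85.1
[217 471  62   9 278] [ 543.7 -256.2  360.2] ang mill 68.2 ang tcp 68.0
[280 471  72   9 356] [ 549.5 -264.2  360.1] ang mill 41.7 ang tcp 39.9
[352 470 131  10 667] [ 559.2 -277.8  360.1] ang mill 87.2 ang tcp 84.7
```

View pics/w_hov.png

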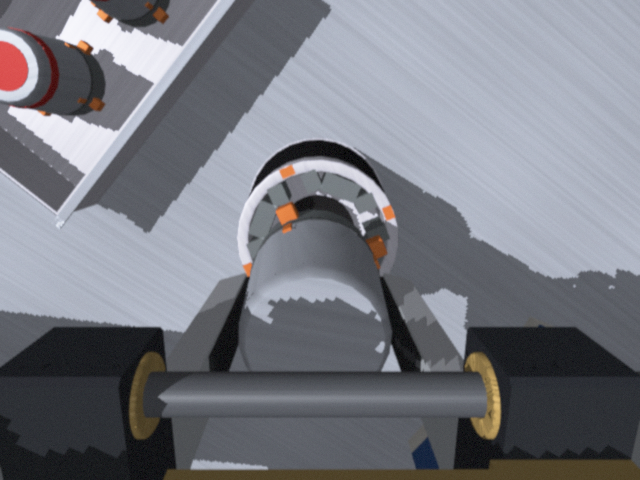

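The hover view shows the cup's front lugs at (287,213) and (376,247), and the groove marks at (287,172) and (389,213). I'll work out the residual angle and centre from the lug tops.

```bash
cat > lug.py <<'E'
from h import *
import sys
z=np.load(sys.argv[1],allow_pickle=True);p,d,c=z["p"],z["d"],z["c"].item();w=pts(c,d);T=np.array([float(sys.argv[2]),float(sys.argv[3])]);zt=float(sys.argv[4])
hsv=cv2.cvtColor(p,cv2.COLOR_RGB2HSV)
m=(hsv[...,0]<22)&(hsv[...,0]>4)&(hsv[...,1]>120)&(hsv[...,2]>60)
n,l,st,ce=cv2.connectedComponentsWithStats(m.astype(np.uint8));G=[]
for i in range(1,n):
    k=(l==i)&(abs(w[...,2]-zt)<1.3)
    if k.sum()<40: continue
    q=w[k][:,:2]; r=q-T; q=q[np.hypot(*r.T)<45]
    if len(q)<40: continue
    box=cv2.minAreaRect(q.astype(np.float32));G.append(np.array(box[0]));print(len(q),np.median(w[k][:,2]).round(1),q.mean(0).round(1),box, (np.degrees(np.arctan2(*(q.mean(0)-T)[::-1]))%90).round(1))
a,b=G[:2];v=b-a;print("phase",(np.degrees(np.arctan2(v[1],v[0]))+135)%90, "centre",(a+b)/2+np.array([[0,1],[-1,0]])@v/2)
E
python3 lug.py w_hov.npz 535.86 -275.62 215.8
```

```text
239 215.4 [ 552.8 -245.2] ((552.7429809570312, -245.28611755371094), (7.541257858276367, 8.92849349975586), 58.43120193481445) 60.9
196 215.4 [ 564.9 -291.7] ((565.0474243164062, -291.8936462402344), (8.786588668823242, 6.720271110534668), 66.78929138183594) 61.0
phase 59.788741725130066 centre [ 535.59143829 -274.74210358]
```

Cup phase is about 60.2° against the grooves' 58.1°. I'll turn -2°, nudge by (0.2,-0.8) mm and descend to just above the lands.

Emit:
jog_arm(
  plan=[0.0002,-0.0008,0,0,0,-2,0.0002,-0.0008,-0.015,0,0,-2,0.0002,-0.0008,-0.03,0,0,-2,0.0002,-0.0008,-0.042,0,0,-2,0.0002,-0.0008,-0.046,0,0,-2,0.0002,-0.0008,-0.049,0,0,-2,0.0002,-0.0008,-0.052,0,0,-2,0.0002,-0.0008,-0.055,0,0,-2,0.0002,-0.0008,-0.055,0,0,-2],
)

```text
clock: 21.7
eef_pos: [536.0, -277.6, 180.8]
eef_rot: [-3.141, 0.0, 0.584]
wrist_force: [-0.0, -1.0, -2.6]
finger_gap: 58.9
finger_force: 34.8
```

Emit:
jog_arm(
  plan=[0,0,-0.002,0,0,0,0,0,-0.004,0,0,0,0,0,-0.006,0,0,0,0,0,-0.008,0,0,0,0,0,-0.008,0,0,0],
)

```text
clock: 22.2
eef_pos: [535.9, -277.6, 172.6]
eef_rot: [-3.141, 0.0, 0.584]
wrist_force: [-0.2, -0.2, -2.9]
finger_gap: 58.7
finger_force: 34.8
```

No contact force and already below the lands' height, so the lugs are dropping into the grooves. I'll continue down to the seat.

Emit:
jog_arm(
  plan=[0,0,-0.002,0,0,0,0,0,-0.004,0,0,0,0,0,-0.006,0,0,0,0,0,-0.008,0,0,0,0,0,-0.01,0,0,0,0,0,-0.0115,0,0,0,0,0,-0.0115,0,0,0,0,0,-0.0115,0,0,0,0,0,-0.0115,0,0,0],
)

```text
clock: 23.1
eef_pos: [536.1, -277.6, 161.8]
eef_rot: [3.141, -0.0, 0.584]
wrist_force: [-2.1, 0.3, 2.7]
finger_gap: 58.5
finger_force: 35.0
```

Emit:
jog_arm(
  plan=[0,0,-0.001,0,0,0,0,0,-0.002,0,0,0,0,0,-0.003,0,0,0,0,0,-0.004,0,0,0,0,0,-0.005,0,0,0,0,0,-0.006,0,0,0,0,0,-0.006,0,0,0,0,0,-0.006,0,0,0,0,0,-0.006,0,0,0],
)

```text
clock: 24.0
eef_pos: [536.2, -277.6, 156.2]
eef_rot: [3.141, -0.0, 0.584]
wrist_force: [-3.6, 1.5, 10.3]
finger_gap: 58.7
finger_force: 35.3
```

The wrist load has changed by 13 N, which is past the 9.6 N needed. I'll check the lamp, cup height and everything else in a scene view.

Run:
```python
from h import *
s=manip.read_state();print(s["clock"],s["eef_pos"],s["wrist_force"],s["finger_force"])
c=get_calibration("scene");p,d=camera("scene");z0=np.load("scene0.npz")
o=np.hstack([cv2.resize(p[150:350,120:280],None,fx=2.5,fy=2.5),cv2.resize(p[150:350,220:380],None,fx=2.5,fy=2.5)]);save("fin.png",o)
w=pts(get_calibration("wrist"),camera("wrist")[1])
k=(np.hypot(w[...,0]-536,w[...,1]+276.5)<30)&(w[...,2]>190)&(w[...,2]<225);q=w[k];print(len(q),np.median(q[:,2]),np.percentile(q[:,2],[10,50,90]))
```

```text
24.0 [ 536.17233727 -277.63552531  156.21244393] [-3.62696903  1.49792352 10.33958894] 35.27037804138672
16557 205.33780080054058 [199.97795052 205.3378008  206.36961044]
```

View pics/fin.png

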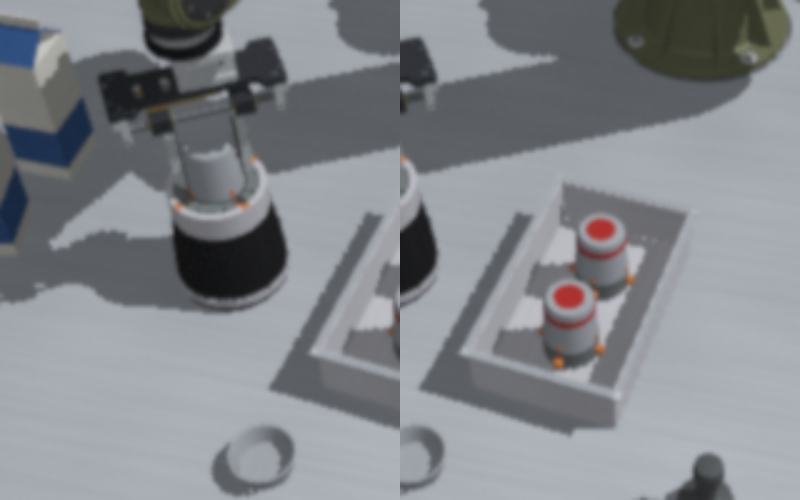

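The cup top measures 205.8 mm, so its underside is at about 116 mm and the seat is fully down. Both red cups stand in the pan and the gripper still holds the plain cup, so I'm handing in.

```bash
python3 -c "
from h import *
print(manip.sign_off())"
```

```text
the job is handed in; nothing more can be done
None
```

The job is handed in at about 24 s of the 72 s: both red cups stand upright in the pan, and the gripper is holding the plain cup pressed down in the mill (about 13 N, underside about 116 mm); I couldn't see the green lamp in the final view, and the hand-in call returned no verdict.

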